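Set the die cap of a clay extruder

TASK

Two clay-extruder barrels stand muzzle up on the pottery bench with their knurled end caps hand-started on the thread; only one has its slotted brass die in, seen through the opening of its cap. Screw that barrel's cap down clockwise until it bottoms out, then back it off a quarter turn so that the die can still be turned to line up its slot, and keep hold of the cap there: the program finishes with the gripper still holding it. Leave the other barrel's cap and the things around as they are.

Things in the scene. Friction and masses are not known exactly. Their poses are not given: they have to be found in the camera images.
- barrel_left: Extruder barrel on the robot's left (larger y), fixed to the bench: aluminium tube, 44 mm across, mouth 180 mm above the bench, upright (z up) in a steel socket (58 mm across, up to 62 mm high) on a 110 mm square plywood foot; origin under the tube's axis, on the bench.
- barrel_right: The identical barrel on the robot's right (smaller y).
- cap_left_mid (a point): Centre of the left barrel's end cap, on its axis, half-way up; turns and moves with the cap. The cap is a knurled steel ring cap, 56 mm across, 26 mm high, with a 36 mm round opening in its top and four small pin holes around that. Screwed home, this point is 176 mm above the bench and the cap's top 189 mm.
- cap_right_mid (a point): The same point of the identical cap on the right barrel.
- cap_left (a joint): turn of the left cap on its thread, rad: 0 = fully home (hard stop), larger = farther unscrewed: anticlockwise seen from above increases it, clockwise (right-hand thread) screws it down by 5 mm per full turn. Starts between 2.2 and 4.2; stiff, about 0.2 N m to turn, stays where it is left.
- cap_right (a joint): turn of the right cap on its thread, rad: 0 = fully home (hard stop), larger = farther unscrewed: anticlockwise seen from above increases it, clockwise (right-hand thread) screws it down by 5 mm per full turn. Starts between 2.2 and 4.2; stiff, about 0.2 N m to turn, stays where it is left.
- cap_left_rim (a point): one of the four pin holes on the left cap's top face, 23 mm from its axis; shows how the cap is turned.
- cap_right_rim (a point): the same on the right cap.
- die: Flat brass die, 41 mm disc, 4 mm thick with a slot 25 x 6 mm, lying on the mouth of one of the two barrels under the cap, centred on the barrel's axis; origin at the centre of its underside, 180 mm above the bench. It is seen 5 to 9 mm below the cap's top through the opening; the other barrel shows a dark deep bore with a rubber plunger some 75 mm down.
- glaze_jar: Bystander, not to be moved: clear jar with black lid, 68 mm across, 75 mm high; origin under its centre.
- bowl: Bystander, not to be moved: white bowl, 124 mm across, 55 mm high; origin under its centre.
- t_handle: Bystander, not to be moved: extruder plunger rod with wooden cross handle lying on the bench, 215 mm long, 16 mm thick, handle 110 mm wide; origin near its middle.
- loop_tool: Bystander, not to be moved: wooden loop trimming tool lying on the bench, 160 mm long, 12 mm thick; origin near its middle.

How it is judged:
On the way:
1. the cap of the barrel with the die is screwed down until it bottoms out (((horizontal distance between die and cap_left_mid below 0.03 m and value of joint cap_left below 0.06 rad) or (horizontal distance between die and cap_right_mid below 0.03 m and value of joint cap_right below 0.06 rad))), for 0.1 s.
At the end, for the whole second after the job is handed in: The cap over the die stands backed off a quarter turn from bottomed out (1.20 to 1.94 rad, i.e. 90 +/- 21 degrees), at rest, with the gripper's fingers still holding it (more than 5 N) (((horizontal distance between die and cap_left_mid below 0.03 m and value of joint cap_left between 1.2 and 1.94 rad and velocity of joint cap_left between -0.1 and 0.1 rad/s and contact force between the fingers and cap_left above 5 N) or (horizontal distance between die and cap_right_mid below 0.03 m and value of joint cap_right between 1.2 and 1.94 rad and velocity of joint cap_right between -0.1 and 0.1 rad/s and contact force between the fingers and cap_right above 5 N))); the arm keeps its last pose, push and grip.
It fails at once if the cap of the barrel without the die is turned (its pin hole moves more than 8 mm) ((horizontal distance between die and cap_left_mid below 0.03 m and distance of cap_right_rim from where it was at the start of the episode above 0.008 m) or (horizontal distance between die and cap_right_mid below 0.03 m and distance of cap_left_rim from where it was at the start of the episode above 0.008 m)).
It fails at once if a bystander is moved more than 30 mm (distance of any of glaze_jar, bowl, t_handle, loop_tool from where it was at the start of the episode above 0.03 m).
It also fails if it takes over 48 s, if anything falls off the work surface, if the arm or the gripper's body presses on something with over 40 N, if the wrist force passes 120 N, or if a joint passes its speed limit or range.

ROBOT

A 6-joint arm with a two-finger parallel gripper is mounted at the origin on the work surface. World frame = base frame: x ahead of the robot, y to its left, z up, the work surface at z = 0. Lengths are in m, angles in rad, forces in N, time in s.
With the tool pointing down it reaches from about 0.275 to 0.725 m from the base axis. Payload 5.6 kg.
Tool frame: the origin (TCP) lies on the centre line of the jaws, within the pads' length; the fingertips stand 19 mm ahead of it and the grasp point (between the pads) is the TCP; z points along the fingers, y is the line along which they close (so a half turn about z gives the same grasp; the last joint's range is limited). The gripper opens to 85 mm and grips with 20 to 120 N. Pads are 22 mm wide; open, the fingers measure 114 mm over their backs; the gripper's body (76 mm by 85 mm) begins 54 mm behind the grasp point. The pads swing forward as they close: fully open they stand 13 mm farther back than shut.
Start: joints at [1.571, 0.255, 0.108, 0, -1.424, -0.285], TCP at [0.155, 0.528, 0.25] pointing down, gripper open.
Joint ranges: [-2.95, 2.95], [-1.21, 1.97], [-1.09, 1.5], [-2.87, 1.71], [-2.94, -0.07], [-3.05, 3.05]. Speed limits (rad/s): [2.57, 2.57, 3.14, 3.14, 3.14, 3.14].

INTERFACE

Orientations are given as a 3x3 rotation matrix whose columns are the frame's x, y, z axes.
In Python, from cell import bot gives the robot as it stands. The module is installed in compiled form; this text tells all that it offers. Calls block until the motion is done:
- bot.reach(position, orientation): joint-space move of the TCP to a pose.
- bot.movel(position, attitude=None, max_speed=0.15, force_limit=None): straight line of the TCP; attitude=None keeps the orientation; max_speed is the mean speed in m/s. With force_limit (N) it stops when the force on the tool has changed by that much, and returns True; else False.
- bot.move_joints(angles): joint-space move.
- bot.set_gripper(opening): finger opening in m; the grip force is fixed at half the most; returns when the fingers have stopped.
- bot.pause(seconds).
- bot.ik(position, orientation): joint angles nearest the present ones, or None.
- bot.state(): the state.
- bot.read_camera(name): name is "scene" or "side" or "wrist"; returns the picture (384x512x3 uint8, blue, green, red); there is no depth.
- bot.calibration(name): a dict with "fx", "fy", "cx", "cy" (pixels), "camera_from_world" (4x4, takes a point from world to camera coordinates). Camera axes: x right, y down, z forward; pixel columns grow to the right and rows downward; lengths in m; the calibration is good to about 2 mm. The wrist camera is an equidistant fisheye: a pixel r from the principal point sees the ray r / f radians off the axis. A picture is of the moment at which its call begins: read the wrist's pose just before it. calibration takes no time and is no camera call; for the wrist camera it gives the pose at the moment of the call.
A pose or a line that the arm cannot do raises bot.MotionError and nothing moves.
- bot.finish_job(): hands the job in; it is judged then, once.
The state is a dict: "t": time; "joint_pos": joint angles; "qd": joint speeds; "tau": joint torques, N m; "ee_pos": TCP position; "eef_rot": TCP orientation; "force": force on the tool from outside, world axes, zero at the start; "wrist_torque": the same for the moment, N m; "opening": finger opening in m; "gripper_force": force on a finger pad.
Only numpy, scipy, OpenCV 4.12 (cv2) and the standard library are available. Lean on these libraries where they do the work, as an engineer would, in place of code of your own. Each camera call takes 0.05 s, during which the arm holds its last target. There are 200 camera calls.

## Working session

There is one attempt and no reset: what is moved stays moved. The work goes in short steps, each a Python script; the robot and the scene stay as the last script left them, time stands still between calls to the robot, and variables do not carry over. Pictures are saved under pics/ and viewed, at most 10 in all, crops included, and the job is handed in when it is done.

```bash
mkdir -p pics; ls; python3 - <<'E'
from cell import bot
import cv2, numpy as np
s=bot.state(); print(s)
a=bot.read_camera("scene"); b=bot.read_camera("side"); c=bot.read_camera("wrist")
cv2.imwrite("pics/scene.png",cv2.resize(a,(800,600))); cv2.imwrite("pics/side.png",cv2.resize(b,(800,600))); cv2.imwrite("pics/wrist.png",cv2.resize(c,(800,600)))
np.set_printoptions(precision=4,suppress=True)
for n in("scene","side","wrist"):print(n,bot.calibration(n))
E
```

```text
pics
{'t': 0.0, 'joint_pos': array([ 1.57059059e+00,  2.55768828e-01,  1.06974528e-01, -4.61725188e-04,
       -1.42390015e+00, -2.84636986e-01]), 'qd': array([ 4.47610763e-05, -4.57691444e-05, -1.73269120e-03,  2.78001576e-04,
       -1.62312895e-03, -1.12210515e-03]), 'tau': array([ 4.45190162e-04, -3.86634815e+01,  2.37943661e+01,  5.36508009e+00,
       -6.03704349e-03,  6.07540429e-06]), 'ee_pos': array([0.15435178, 0.52740935, 0.24937436]), 'eef_rot': array([[ 9.59686767e-01, -2.81071343e-01, -4.57142956e-04],
       [-2.81071698e-01, -9.59684895e-01, -1.89800912e-03],
       [ 9.47627835e-05,  1.94998419e-03, -9.99998094e-01]]), 'force': array([-0.07175017, -0.27475995, -0.23216678]), 'wrist_torque': array([ 0.00477515, -0.01227922,  0.03074069]), 'gripper_force': 0.0, 'opening': 0.08536520714777852}
scene {'fx': 454.9930778025465, 'fy': 454.9930778025465, 'cx': 255.26671090508228, 'cy': 197.75867799915156, 'camera_from_world': array([[ 0.8365,  0.5476, -0.0199, -0.5151],
       [ 0.2832, -0.4632, -0.8398, -0.0958],
       [-0.469 ,  0.6969, -0.5426,  1.7282],
       [ 0.    ,  0.    ,  0.    ,  1.    ]])}
side {'fx': 368.15104427229767, 'fy': 368.15104427229767, 'cx': 253.4645292012676, 'cy': 199.51297956960295, 'camera_from_world': array([[-0.9379, -0.347 , -0.0034,  0.6004],
       [-0.2433,  0.6646, -0.7065,  0.2667],
       [ 0.2474, -0.6617, -0.7078,  1.0213],
       [ 0.    ,  0.    ,  0.    ,  1.    ]])}
wrist {'fx': 297.3186396354542, 'fy': 297.3186396354542, 'cx': 251.5731051278545, 'cy': 196.4157770235608, 'camera_from_world': array([[-0.2809, -0.9597,  0.0003,  0.5501],
       [-0.9159,  0.2682,  0.2986, -0.0383],
       [-0.2866,  0.0836, -0.9544,  0.3792],
       [ 0.    ,  0.    ,  0.    ,  1.    ]])}
```

View pics/scene.png

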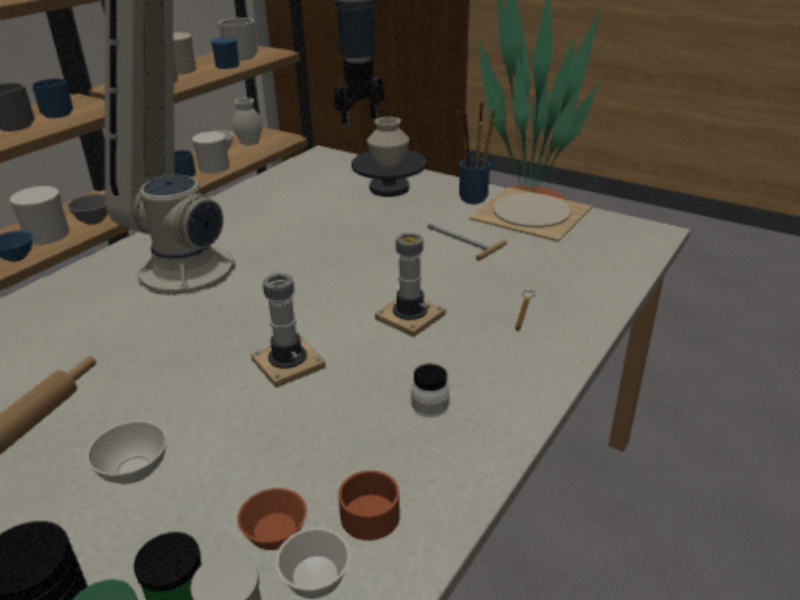

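View pics/side.png

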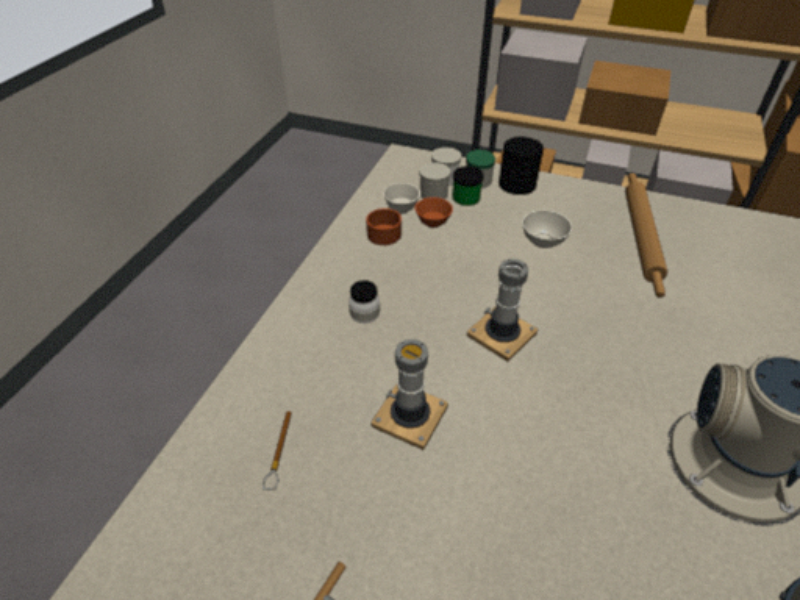

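View pics/wrist.png

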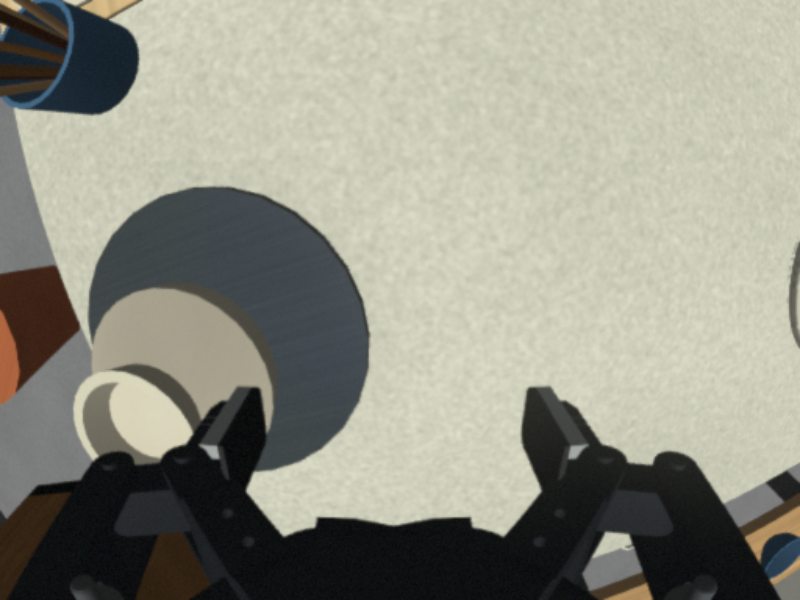

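The brass die shows in the barrel nearer the side camera: scene (409,241), side (411,350). The other barrel, scene (279,283) and side (513,268), shows a dark bore. I'll triangulate both.

```bash
cat > h.py <<'E'
from cell import bot
import cv2, numpy as np
np.set_printoptions(precision=4,suppress=True)
def tri(ps,pd):
    P=[]
    for n in("scene","side"):
        c=bot.calibration(n);P.append(np.array([[c["fx"],0,c["cx"]],[0,c["fy"],c["cy"]],[0,0,1]])@c["camera_from_world"][:3])
    X=cv2.triangulatePoints(P[0],P[1],np.array(ps,float)*.64,np.array(pd,float)*.64).ravel();return X[:3]/X[3]
def R(yaw): # tool down, y axis at yaw
    c,s=np.cos(yaw),np.sin(yaw); y=np.array([c,s,0]);z=np.array([0,0,-1.]);return np.column_stack([np.cross(y,z),y,z])
E
python3 - <<'E'
from h import *
A=tri((409,241),(411,349));B=tri((279,283),(513,267));print(A,B)
for z in(.30,.18):
  for yaw in np.arange(-3.1,3.2,.5):
    q=bot.ik([A[0],A[1],z],R(yaw));print(z,round(yaw,2),q)
E
```

```text
[0.5764 0.1024 0.1866] [ 0.4616 -0.1607  0.1877]
0.3 -3.1 [ 0.4427  0.3202  0.3219  0.     -1.5725 -0.4011]
0.3 -2.6 [ 0.4427  0.3202  0.3219  0.     -1.5725  0.0989]
0.3 -2.1 [ 0.4427  0.3202  0.3219  0.     -1.5725  0.5989]
0.3 -1.6 [ 0.4427  0.3202  0.3219  0.     -1.5725  1.0989]
0.3 -1.1 [ 0.4427  0.3202  0.3219  0.     -1.5725  1.5989]
0.3 -0.6 [ 0.4427  0.3202  0.3219  0.     -1.5725  2.0989]
0.3 -0.1 [ 0.4427  0.3202  0.3219  0.     -1.5725  2.5989]
0.3 0.4 None
0.3 0.9 [ 0.4427  0.3202  0.3219  0.     -1.5725 -2.6843]
0.3 1.4 [ 0.4427  0.3202  0.3219  0.     -1.5725 -2.1843]
0.3 1.9 [ 0.4427  0.3202  0.3219  0.     -1.5725 -1.6843]
0.3 2.4 [ 0.4427  0.3202  0.3219  0.     -1.5725 -1.1843]
0.3 2.9 [ 0.4427  0.3202  0.3219  0.     -1.5725 -0.6843]
0.18 -3.1 [ 0.4427  0.3536  0.0663  0.     -1.2835 -0.4011]
0.18 -2.6 [ 0.4427  0.3536  0.0663  0.     -1.2835  0.0989]
0.18 -2.1 [ 0.4427  0.3536  0.0663  0.     -1.2835  0.5989]
0.18 -1.6 [ 0.4427  0.3536  0.0663  0.     -1.2835  1.0989]
0.18 -1.1 [ 0.4427  0.3536  0.0663  0.     -1.2835  1.5989]
0.18 -0.6 [ 0.4427  0.3536  0.0663  0.     -1.2835  2.0989]
0.18 -0.1 [ 0.4427  0.3536  0.0663  0.     -1.2835  2.5989]
0.18 0.4 None
0.18 0.9 [ 0.4427  0.3536  0.0663  0.     -1.2835 -2.6843]
0.18 1.4 [ 0.4427  0.3536  0.0663  0.     -1.2835 -2.1843]
0.18 1.9 [ 0.4427  0.3536  0.0663  0.     -1.2835 -1.6843]
0.18 2.4 [ 0.4427  0.3536  0.0663  0.     -1.2835 -1.1843]
0.18 2.9 [ 0.4427  0.3536  0.0663  0.     -1.2835 -0.6843]
```

```bash
cat >> h.py <<'E'
def wray(px,c): # wrist pixel -> world origin, ray
    v=np.array([px[0]-c["cx"],px[1]-c["cy"]]);r=np.hypot(*v);t=r/c["fx"];d=np.r_[v/r*np.sin(t),np.cos(t)]
    M=c["camera_from_world"];Q=M[:3,:3].T;return -Q@M[:3,3],Q@d
E
python3 - <<'E'
from h import *
import pickle
q=bot.ik([.5764,.1024,.32],R(-.1)); out=[]
tiles=[]
for j in(1.4,2.9):
    q[5]=j; bot.move_joints(q); bot.pause(.3)
    c=bot.calibration("wrist"); im=bot.read_camera("wrist"); cv2.imwrite(f"pics/w{j}_raw.png",im)
    M=c["camera_from_world"]; p=M[:3,:3]@[.5764,.1024,.19]+M[:3,3]
    t=np.arctan2(np.hypot(*p[:2]),p[2]); u=np.array([c["cx"],c["cy"]])+c["fx"]*t*p[:2]/np.hypot(*p[:2])
    o=np.clip(u.astype(int)-[65,80],0,[512-130,384-160]); print(j,"pred",u,"crop origin",o)
    tiles.append(cv2.resize(im[o[1]:o[1]+160,o[0]:o[0]+130],None,fx=3,fy=3,interpolation=cv2.INTER_CUBIC)); out.append((c,o))
cv2.imwrite("pics/w2.png",np.hstack(tiles)); pickle.dump(out,open("o.pkl","wb"))
s=bot.state();print(s["t"],s["ee_pos"],s["joint_pos"])
E
```

```text
1.4 pred [252.433  193.9074] crop origin [187 113]
2.9 pred [250.8608 193.6865] crop origin [185 113]
4.35 [0.5764 0.1024 0.32  ] [ 0.4427  0.3213  0.3733 -0.     -1.6228  2.8998]
```

View pics/w2.png

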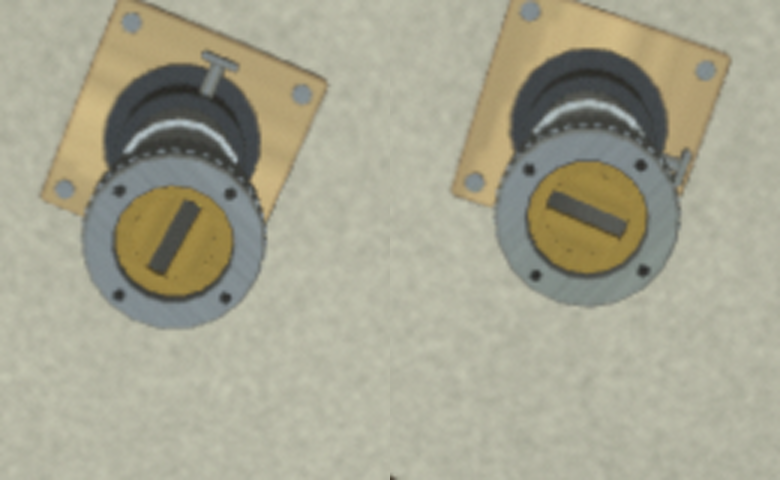

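The die is confirmed here, seen as brass with a slot. The cap-top centres from the mean of the pin holes are crop (173.5,244.5) on the left and (197.3,220) on the right.

```bash
python3 - <<'E'
from h import *
import pickle
for (c,o),p in zip(pickle.load(open("o.pkl","rb")),[(173.5,244.5),(197.3,220)]):
    a,d=wray(o+np.array(p)/3,c); print(a,a+d*(.1915-a[2])/d[2])
    if 'prev' in globals():
        A=[];b=[]
        for aa,dd in((a,d),prev): P=np.eye(3)-np.outer(dd,dd);A.append(P);b.append(P@aa)
        print("tri",np.linalg.lstsq(np.vstack(A),np.hstack(b),rcond=None)[0])
    prev=(a,d)
E
```

```text
[0.6503 0.1234 0.4435] [0.5745 0.1089 0.1915]
[0.562  0.177  0.4436] [0.5749 0.1094 0.1915]
tri [0.5747 0.1092 0.1916]
```

```bash
cat >> h.py <<'E'
C=np.array([.5747,.1092]); YAW0=np.arctan2(C[1],C[0])-np.pi
def turn(j,z):
    q=bot.ik([*C,z],R(YAW0)); q[5]=j; bot.move_joints(q)
def rep(*m):
    s=bot.state();print(*m,"t",round(s["t"],2),"q6 %.3f"%s["joint_pos"][5],"p",s["ee_pos"],"F",s["force"],"T",s["wrist_torque"],"g %.1f o %.4f"%(s["gripper_force"],s["opening"]));return s
E
python3 - <<'E'
from h import *
turn(2.9,.26); rep()
print(bot.movel([*C,.177],force_limit=15)); rep()
bot.set_gripper(0.0); bot.pause(.2); rep()
E
```

```text
t 4.7 q6 2.900 p [0.5744 0.1087 0.2599] F [ 0.6744 -0.2427  1.9844] T [-0.0031 -0.043   0.0223] g 0.0 o 0.0852
False
t 5.4 q6 2.900 p [0.5759 0.1093 0.179 ] F [-0.0755  0.3007  1.1494] T [0.0188 0.0046 0.0186] g 0.0 o 0.0854
t 6.0 q6 2.900 p [0.574  0.109  0.1786] F [-5.5089 -0.544   6.5952] T [-0.0403  2.0439  0.0513] g 62.9 o 0.0551
```

Grip is good: opening 55 mm, 63 N, small side forces. Next I screw it down, watching the torque.

```bash
python3 - <<'E'
from h import *
j=2.9; base=bot.state()["wrist_torque"][2]
while j>-2.0:
    j-=.2; turn(j,.1775-.005/6.283*(2.9-j)); s=rep()
    if abs(s["wrist_torque"][2]-base)>.7 or bot.state()["joint_pos"][5]-j>.15: print("stop");break
E
```

```text
t 6.31 q6 2.703 p [0.5741 0.109  0.1784] F [-4.8671 -0.0871  6.4439] T [-0.0377  2.0517 -0.2086] g 63.0 o 0.0547
t 6.62 q6 2.503 p [0.5741 0.109  0.1783] F [-6.0445 -0.5801  7.1467] T [-0.0632  1.9572 -0.2124] g 63.0 o 0.0547
t 6.92 q6 2.303 p [0.5742 0.109  0.1781] F [-5.0096 -1.1923  5.8846] T [-0.1082  1.9551 -0.2174] g 63.0 o 0.0547
t 7.23 q6 2.103 p [0.5742 0.109  0.178 ] F [-5.4317 -0.6271  6.7188] T [-0.0887  1.9154 -0.2049] g 63.0 o 0.0548
t 7.54 q6 1.903 p [0.5742 0.109  0.1778] F [-5.6704 -1.7468  6.0888] T [-0.1199  1.8082 -0.2094] g 63.0 o 0.0544
t 7.85 q6 1.703 p [0.5742 0.1089 0.1776] F [-4.3676 -0.7657  6.5181] T [-0.1481  1.8533 -0.1853] g 63.0 o 0.0546
t 8.16 q6 1.503 p [0.5743 0.1089 0.1775] F [-5.0841 -1.1552  5.8973] T [-0.2129  1.8149 -0.2403] g 63.0 o 0.0542
t 8.47 q6 1.303 p [0.5743 0.1089 0.1773] F [-5.1632 -1.008   4.7577] T [-0.2517  1.7267 -0.2203] g 63.0 o 0.0547
t 8.78 q6 1.103 p [0.5742 0.1088 0.1771] F [-5.1425 -0.0436  5.6526] T [-0.2393  1.7088 -0.2321] g 63.0 o 0.0548
t 9.08 q6 0.903 p [0.5743 0.1088 0.177 ] F [-4.4036 -1.4725  5.2966] T [-0.2941  1.7274 -0.2507] g 63.0 o 0.0545
t 9.39 q6 0.703 p [0.5743 0.1088 0.1769] F [-5.4368 -0.8939  6.0397] T [-0.3063  1.6785 -0.1916] g 63.0 o 0.0548
t 9.7 q6 0.504 p [0.5742 0.1087 0.1767] F [-5.0701 -1.896   6.4157] T [-0.3756  1.7088 -0.2043] g 63.0 o 0.0545
t 10.01 q6 0.303 p [0.5742 0.1087 0.1765] F [-5.7964 -1.5405  5.5212] T [-0.3697  1.7102 -0.2328] g 63.1 o 0.0546
t 10.32 q6 0.106 p [0.5748 0.1078 0.1764] F [-3.4669 -5.7096  3.7404] T [-1.6992  0.7979  1.0339] g 63.7 o 0.0549
stop
```

```bash
python3 - <<'E'
from h import *
bot.pause(.3); rep("rest")
for j in (0.05,-0.0):
    turn(j,.1753); bot.pause(.1); rep(j)
im=bot.read_camera("wrist"); cv2.imwrite("pics/w3.png",cv2.resize(im,(800,600)))
E
```

```text
rest t 10.62 q6 0.106 p [0.5748 0.1078 0.1764] F [-2.1568 -4.8623  4.5054] T [-1.6275  0.8377  1.0037] g 63.7 o 0.0546
0.05 t 10.97 q6 0.058 p [0.5749 0.1073 0.1764] F [-2.0651 -7.6214  2.9703] T [-2.3029  0.3867  2.107 ] g 63.7 o 0.0542
-0.0 t 11.32 q6 0.007 p [0.575  0.107  0.1764] F [-0.6057 -6.5814  2.6557] T [-2.5832  0.3448  1.7434] g 63.7 o 0.0544
```

View pics/w3.png

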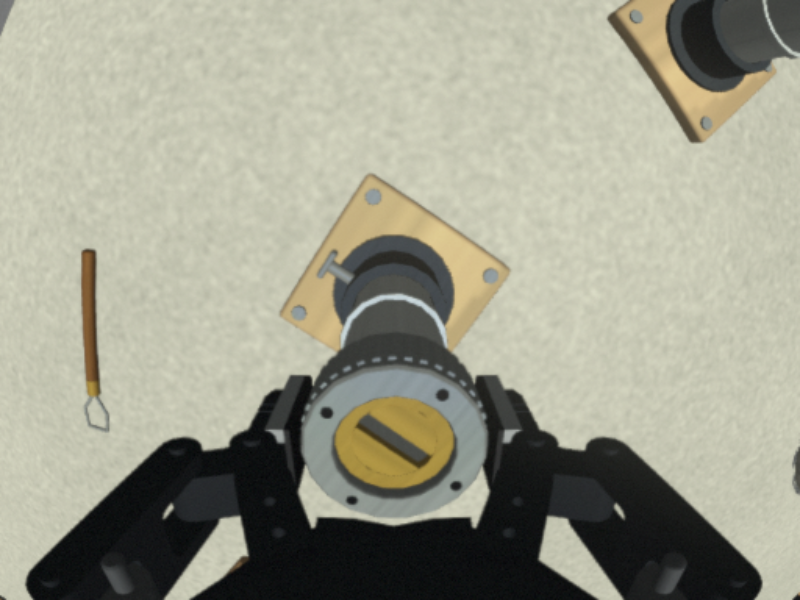

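Torque rose to about 2 N m and then the pads slipped, against 0.2 N m of thread friction, so the cap is on its stop. The picture shows it square between the pads with its pin holes at (327,412), (442,395), (456,486) and (352,500). Backing off a quarter turn means taking q6 to about 1.66, allowing for wind-up.

```bash
python3 - <<'E'
from h import *
for j in np.linspace(.2,1.66,6):
    turn(j,.1753+.005/6.283*j); rep()
bot.pause(.5); rep("end")
im=bot.read_camera("wrist"); cv2.imwrite("pics/w4.png",cv2.resize(im,(800,600)))
E
```

```text
t 11.68 q6 0.205 p [0.5753 0.1072 0.1765] F [ 0.8646 -6.4556  2.4503] T [-2.3427 -0.0654  0.2102] g 63.6 o 0.0543
t 12.06 q6 0.497 p [0.5757 0.1076 0.1767] F [-0.22   -5.5738  1.4486] T [-1.8433 -0.5579  0.1457] g 63.5 o 0.0546
t 12.44 q6 0.784 p [0.576  0.1082 0.177 ] F [ 3.1777 -4.3924  1.2155] T [-1.712  -1.1645  0.2171] g 63.5 o 0.0545
t 12.82 q6 1.071 p [0.5761 0.1088 0.1772] F [ 4.6704 -3.4168  1.5263] T [-1.3051 -1.4419  0.239 ] g 63.5 o 0.0546
t 13.21 q6 1.361 p [0.576  0.1094 0.1774] F [ 4.8577 -2.1311  1.9386] T [-0.6551 -1.7864  0.2533] g 63.6 o 0.0544
t 13.59 q6 1.652 p [0.5758 0.1099 0.1777] F [4.9478 0.6292 4.5069] T [ 0.3662 -1.7173  0.1588] g 63.8 o 0.0545
end t 14.09 q6 1.654 p [0.5758 0.1099 0.1776] F [6.1442 1.2156 4.8724] T [ 0.4695 -1.8068  0.0486] g 63.8 o 0.0542
```

View pics/w4.png

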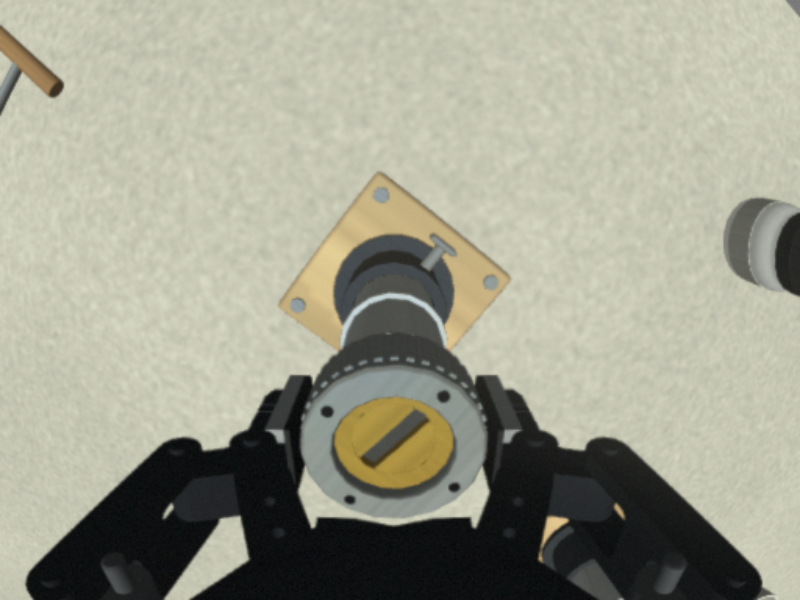

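The pin holes sit in the same place relative to the pads as before, at (327,411), (444,396), (454,487) and (349,500). So the cap followed the gripper back by about 1.6 rad. It is at rest and held at 63 N.

```bash
python3 -c "
from cell import bot
print(bot.finish_job())"
```

```text
the job is handed in; nothing more can be done
None
```

I screwed the left barrel's cap (the one with the die) down to its stop, backed it off about a quarter turn (roughly 1.6 rad, estimated from the gripper turn and the pin holes), and handed the job in with the gripper still holding it at about 63 N; no verdict came back.

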